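# Unstack the delivered packs into their picking trays

## Task

Take the two stacks of packs on the packing bench apart and set each pack in the shallow grey tray or dish that matches its shape and size: long carton in the long tray, square carton in the square tray, slim white carton in the slim tray, tin in the wider round dish, jar in the smaller one. Each must end upright and flat on the floor of its tray with nothing on a rim, and no pack may be toppled on the way.

Things in the scene. Friction and masses are not known exactly. Their poses are not given: they have to be found in the camera images.
- long_carton: The long brown cardboard carton, 120 x 55 mm, 40 mm high, loose, standing on the bench as the bottom of a stack. x along its 120 mm length, y across its 55 mm width. Origin: centre of its underside; z up. Belongs in the long tray.
- square_carton: The square brown cardboard carton, 64 x 64 mm, 40 mm high, loose, standing on the bench as the bottom of the other stack. x and y along its sides. Origin: centre of its underside; z up. Belongs in the square tray.
- tin: The round bare steel tin, 50 mm across, 30 mm high, loose, standing about centred on one of the two brown cartons (either one), with the jar on top of it. Origin: centre of its underside; z up. Belongs in the wider round dish.
- slim_carton: The small slim white carton, 60 x 32 mm, 30 mm high, loose, lying about centred on the other brown carton, in any direction within about 60 degrees of it. x along its 60 mm length, y across its 32 mm width. Origin: centre of its underside; z up. Belongs in the slim tray.
- jar: The small round white jar with a black cap, 30 mm across, 35 mm high, loose, standing about centred on the tin: always the top of the three-high stack. Origin: centre of its underside; z up. Belongs in the smaller round dish.
- long_tray: Long shallow grey rectangular tray, inside 136 x 71 mm (outside 144 x 79 mm), for the long carton. x along its length. Fixed to the bench; floor 4 mm thick, its top 4 mm above the bench; walls 4 mm thick, rim 12 mm above the bench. Origin: centre of its underside, at bench height.
- square_tray: Square shallow grey tray, inside 80 x 80 mm (outside 88 x 88 mm), for the square carton. x and y along its sides. Fixed to the bench; floor 4 mm thick, its top 4 mm above the bench; walls 4 mm thick, rim 12 mm above the bench. Origin: centre of its underside, at bench height.
- slim_tray: Small shallow grey rectangular tray, inside 76 x 48 mm (outside 84 x 56 mm), for the slim white carton. x along its length. Fixed to the bench; floor 4 mm thick, its top 4 mm above the bench; walls 4 mm thick, rim 12 mm above the bench. Origin: centre of its underside, at bench height.
- wide_dish: The wider of two shallow round grey dishes, inside diameter 66 mm (outside 74 mm), for the tin. Fixed to the bench; floor 4 mm thick, its top 4 mm above the bench; walls 4 mm thick, rim 12 mm above the bench. Origin: centre of its underside, at bench height.
- small_dish: The smaller of two shallow round grey dishes, inside diameter 46 mm (outside 54 mm), for the jar. Fixed to the bench; floor 4 mm thick, its top 4 mm above the bench; walls 4 mm thick, rim 12 mm above the bench. Origin: centre of its underside, at bench height.

How it is judged:
By the outcome, as a careful person would: the job done as asked, in the order asked, and still so for the second after the job is handed in, with the robot touching nothing.
It also fails if it takes over 134 s, if anything falls off the work surface, if the arm or the gripper's body presses on something with over 40 N, if the wrist force passes 120 N, or if a joint passes its speed limit or range.

## Robot

A 6-joint arm with a two-finger parallel gripper is mounted at the origin on the work surface. World frame = base frame: x ahead of the robot, y to its left, z up, the work surface at z = 0. Lengths are in m, angles in rad, forces in N, time in s.
With the tool pointing down it reaches from about 0.275 to 0.85 m from the base axis. Payload 19 kg.
Tool frame: the origin (TCP) lies midway between the tips of the shut fingers; the grasp point (between the pads) lies 19 mm behind it (r.grip_point_offset is the distance from the TCP to the grasp point, in m); x points along the fingers, y is the direction in which the jaws open and shut, and the axes are right-handed (so a half turn about x gives the same grasp; the last joint's range is limited). The gripper opens to 85 mm and grips with 20 to 120 N. Pads are 22 mm wide; open, the fingers measure 114 mm over their backs; the gripper's body (76 mm by 85 mm) begins 54 mm behind the grasp point. The pads swing forward as they close: fully open they stand 13 mm farther back than shut.
Start: joints at [-1.478, 0.15, 1.437, -0, 1.554, -0.134], TCP at [0.129, -0.56, 0.231] pointing down, gripper open.
Joint ranges: [-2.8, 2.8], [-0.68, 2.1], [0.12, 2.68], [-1.39, 4.53], [0.16, 2.79], [-2.81, 2.81]. Speed limits (rad/s): [1.89, 1.89, 2.22, 3.01, 3.01, 3.01].

## Interface

Orientations are given as a unit quaternion [w, x, y, z].
In Python, from bench import r gives the robot as it stands.
- The arm moves only by the tool arm_command, never from a script. Its argument "deltas" is one flat list of numbers, 7 for each row, row after row: the shift along the tool's x, y, z in mm, then the turn, a rotation vector about the tool's x, y, z in degrees, then the opening, from -1 (shut) to 1 (fully open). In form: [x, y, z, ax, ay, az, jaw, x, y, z, ax, ay, az, jaw, ...]. A call has 1 to 8 rows; each row shifts and turns the commanded pose from where the row before left it, along the tool's axes as they then stand; what a row does not reach is not made up. A row lasts 1/12 s, in which the tool goes at most 41.7 mm and 7.16 degrees, less where a joint would pass 70% of its speed; a pose out of reach is approached as far as the arm can. A call with a gripper value outside its range is refused whole. The fingers move at their own pace and stop on an object; the grip force is fixed at half the most. Time passes only in rows, so rows that do not move let the fingers close. It gives the time, the measured TCP pose, the force and the opening at its end, in the units of the state.
- r.read_state(): the state, without advancing time (a new reading comes with each control period).
- r.grab_frame(name): name is "side" or "top"; returns a dict with "frame" (420x560x3 uint8, red, green, blue), "z_map" (420x560 float32, m along the optical axis (not along the pixel's ray), 0 where there is no reading), "fov_y" (degrees; the focal length in pixels is half the picture's height over the tangent of half this angle, whatever the lens; pixels are square), "cx", "cy" (the principal point, pixels), "camera_from_world" (4x4, takes a point from world to camera coordinates). Camera axes: x right, y up, looking along -z (the intrinsics and any distortion apply to the point x, -y, -z); pixel columns grow to the right and rows downward; lengths in m; the calibration is good to about 2 mm. A picture is of the moment at which its call begins.
- r.hand_in(): hands the job in, once; it reports no verdict.
The state is a dict: "t": time; "qpos": joint angles; "dq": joint speeds; "tau": joint torques, N m; "ee_pos": TCP position; "tool_rot": TCP orientation; "wrist_force": force on the tool from outside, world axes, zero at the start; "ft_torque": the same for the moment, N m; "gripper_width": finger opening in m.
Only numpy, scipy, OpenCV 4.12 (cv2) and the standard library are available. Lean on these libraries where they do the work, as an engineer would, in place of code of your own. Each camera call takes 0.05 s, during which the arm holds its last target. There are 200 camera calls.

## Working session

There is one attempt and no reset: what is moved stays moved. The work goes in short steps, Python scripts to look and compute and a tool call to move; the robot and the scene stay as the last step left them, time stands still between calls to the robot, and variables do not carry over. Pictures are saved under pics/ and viewed, about 12 in all and at most 16, crops included, and the job is handed in when it is done.

Besides the shell and the picture viewer there is one more tool, called after "Request:" as name(argument=value, ...) on one line, values as JSON. arm_command: Moves the arm, as the interface text tells. Its arguments: {"type":"object","properties":{"deltas":{"type":"array"}},"required":["deltas"]}

```bash
ls; mkdir -p pics
cat > h.py <<'E'
import numpy as np, cv2
from bench import r
def grab(n): 
    f=r.grab_frame(n); h=f["frame"].shape[0]; f["f"]=h/2/np.tan(np.radians(f["fov_y"])/2); return f
def world(f):
    z=f["z_map"]; v,u=np.mgrid[:z.shape[0],:z.shape[1]]
    T=np.linalg.inv(f["camera_from_world"])
    p=np.stack([(u-f["cx"])/f["f"]*z,-(v-f["cy"])/f["f"]*z,-z,np.ones_like(z)],-1)
    w=(p@T.T)[...,:3]; w[z==0]=np.nan; return w
E
python3 - <<'E'
from h import *
for n in("top","side"):
    f=grab(n); cv2.imwrite(f"pics/{n}0.png",f["frame"][...,::-1])
    print(n,{k:v for k,v in f.items() if k not in("frame","z_map")}, f["z_map"].min(),f["z_map"].max())
    np.savez(f"{n}0.npz",**f)
print(r.read_state())
E
```

```text
pics
top {'fov_y': 48.73522559227003, 'cx': 279.17974984043286, 'cy': 207.5459401342643, 'camera_from_world': array([[-0.00918533, -0.99995674,  0.00146467, -0.00225181],
       [ 0.98649331, -0.00882209,  0.16356378, -0.51474964],
       [-0.16354378,  0.00294727,  0.98653167, -0.914848  ],
       [ 0.        ,  0.        ,  0.        ,  1.        ]]), 'f': np.float64(463.6388837063535)} 0.0 1.686315
side {'fov_y': 49.700614390234676, 'cx': 279.8989235373083, 'cy': 210.82823479617815, 'camera_from_world': array([[-0.69708917, -0.7167034 , -0.02007291,  0.36767754],
       [ 0.36799016, -0.3816663 ,  0.84788801, -0.24647408],
       [-0.61534537,  0.58366692,  0.52979524, -0.82245775],
       [ 0.        ,  0.        ,  0.        ,  1.        ]]), 'f': np.float64(453.4356259067659)} 0.0 3.3174162
{'t': 0.1, 'qpos': array([-1.47800820e+00,  1.50937899e-01,  1.43792195e+00, -9.45296218e-06,
        1.55377208e+00, -1.34006300e-01]), 'dq': array([-0.00073429, -0.0006904 , -0.0016402 , -0.00132271,  0.00064154,
       -0.00061746]), 'tau': array([ 4.13310947e-03, -7.14381051e+01, -5.71790671e+01, -6.88541968e-05,
        7.28416155e-03, -6.89997734e-06]), 'ee_pos': array([ 0.12924729, -0.56008122,  0.23075715]), 'tool_rot': array([ 0.07964482,  0.70256946,  0.08037968, -0.702561  ]), 'wrist_force': array([-0.04491736, -0.48341164, -0.69699001]), 'ft_torque': array([-0.02031137, -0.07275155, -0.01215819]), 'gripper_width': 0.08530107251532411}
```

View pics/top0.png

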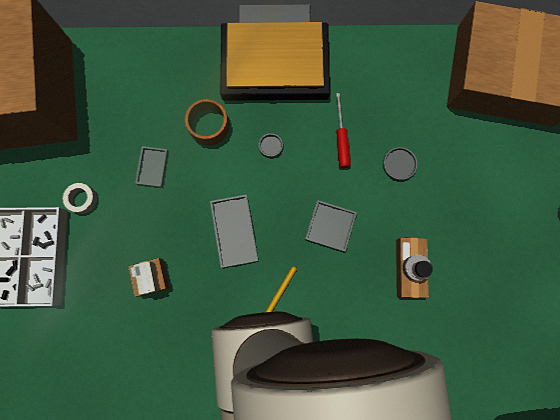

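View pics/side0.png

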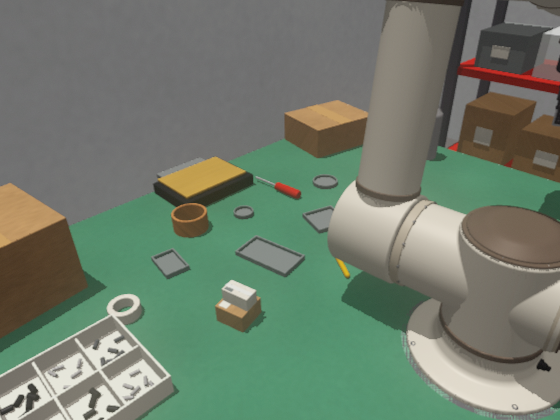

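The top view (x up, y left) shows the slim carton on the square carton at (149,277), and the jar and tin on the long carton at (415,268). The trays are slim (152,167), long (234,231) and square (331,226). The dishes are small (271,145) and wide (400,163). In the side view the arm hides the three-high stack.

```bash
cat >> h.py <<'E'
def rect(p):
    (c,s,a)=cv2.minAreaRect((p*1000).astype(np.float32))
    if s[0]<s[1]: s=s[::-1]; a+=90
    return "c=(%.1f,%.1f) size=(%.1f,%.1f) ang=%.1f"%(*c,*s,(a+90)%180-90)
def band(f,box,z0,z1,erode=0):
    w=world(f); u0,v0,u1,v1=box; m=np.zeros(w.shape[:2],np.uint8)
    m[v0:v1,u0:u1]=((w[...,2]>z0)&(w[...,2]<z1))[v0:v1,u0:u1]
    m=cv2.morphologyEx(m,cv2.MORPH_OPEN,np.ones((3,3),np.uint8))
    n,l,s,_=cv2.connectedComponentsWithStats(m)
    if n<2: return None
    m=l==1+np.argmax(s[1:,4]); return w[m],m
def zplane(f,uv,z):
    """cast pixels onto the plane at height z"""
    T=np.linalg.inv(f["camera_from_world"]); uv=np.asarray(uv,float).reshape(-1,2)
    d=np.stack([(uv[:,0]-f["cx"])/f["f"],-(uv[:,1]-f["cy"])/f["f"],-np.ones(len(uv))],1)@T[:3,:3].T
    return T[:3,3]+d*((z-T[2,3])/d[:,2])[:,None]
def top(f,box,z0,z1):
    b=band(f,box,z0,z1)
    if b is None: return "none"
    p,m=b; z=np.median(p[:,2]); c,_=cv2.findContours(m.astype(np.uint8),cv2.RETR_EXTERNAL,cv2.CHAIN_APPROX_NONE)
    c=max(c,key=len).reshape(-1,2); q=zplane(f,c,z)[:,:2]; cc,rr=cv2.minEnclosingCircle((q*1000).astype(np.float32))
    return "z=%.4f n=%d %s | circ c=(%.1f,%.1f) d=%.1f"%(z,len(p),rect(q),*cc,2*rr)
E
python3 - <<'E'
from h import *
for n in("top","side"):
    f=dict(np.load(f"{n}0.npz")); w=world(f)
    if n=="top":
        for u,v in[(280,180),(100,350),(480,200),(520,300),(190,200)]: print(u,v,w[v,u].round(4))
        boxes=dict(slimtray=(130,140,172,192),longtray=(203,188,265,275),sqtray=(300,195,362,258),wide=(378,142,423,187),small=(255,130,287,161))
        for k,b in boxes.items():
            u0,v0,u1,v1=b; c=f["frame"].astype(int); m=np.zeros(c.shape[:2],np.uint8)
            m[v0:v1,u0:u1]=((c.max(2)-c.min(2)<25)&(c.max(2)>60))[v0:v1,u0:u1]
            m=cv2.morphologyEx(m,cv2.MORPH_OPEN,np.ones((3,3)))
            cs,_=cv2.findContours(m,cv2.RETR_EXTERNAL,cv2.CHAIN_APPROX_NONE); q=zplane(f,max(cs,key=cv2.contourArea).reshape(-1,2),.010)[:,:2]
            cc,rr=cv2.minEnclosingCircle((q*1000).astype(np.float32))
            print(k,rect(q),"circ",np.round(cc,1),round(2*rr,1),"floor z",w[(v0+v1)//2,(u0+u1)//2,2].round(4))
        print("slim",top(f,(120,250,180,305),.06,.08)); print("sq",top(f,(120,250,180,305),.03,.048))
        print("long",top(f,(385,225,445,310),.03,.048)); print("tin",top(f,(385,225,445,310),.06,.08)); print("jar",top(f,(385,225,445,310),.095,.115))
    else:
        print("slim side",top(f,(210,275,270,335),.06,.08)); print("sq side",top(f,(210,275,270,335),.03,.048))
E
```

```text
280 180 [ 5.826e-01 -9.400e-03 -3.000e-04]
100 350 [0.2289 0.363  0.0006]
480 200 [ 0.5348 -0.4429 -0.0023]
520 300 [ 3.214e-01 -5.086e-01 -2.000e-04]
190 200 [ 0.5404  0.1861 -0.0022]
slimtray c=(610.5,269.4) size=(77.2,54.5) ang=-7.7 circ [610.7 269.6] 92.7 floor z 0.0009
longtray c=(469.0,89.6) size=(138.4,80.3) ang=10.1 circ [468.3  88.8] 155.9 floor z 0.0051
sqtray c=(480.7,-116.0) size=(89.2,87.8) ang=71.9 circ [ 480.6 -116.9] 121.7 floor z 0.0027
wide c=(612.7,-267.9) size=(65.2,65.2) ang=-2.6 circ [ 614.7 -268.9] 73.2 floor z 0.0047
small c=(656.5,10.7) size=(50.2,40.7) ang=89.5 circ [658.7  10.6] 53.4 floor z 0.0052
slim z=0.0690 n=539 c=(374.1,257.7) size=(60.4,34.1) ang=13.7 | circ c=(373.8,258.4) d=65.6
sq z=0.0393 n=269 c=(381.7,238.0) size=(64.0,17.5) ang=14.8 | circ c=(382.3,236.5) d=64.8
long z=0.0391 n=1125 c=(390.6,-279.3) size=(120.2,56.6) ang=-3.0 | circ c=(390.6,-279.8) d=129.7
tin z=0.0691 n=288 c=(390.3,-273.4) size=(50.2,40.8) ang=-12.4 | circ c=(389.5,-278.2) d=51.7
jar z=0.1039 n=220 c=(385.3,-279.3) size=(30.6,28.1) ang=89.5 | circ c=(385.3,-279.2) d=32.4
slim side z=0.0701 n=487 c=(368.7,262.8) size=(67.8,39.9) ang=13.3 | circ c=(369.1,262.2) d=72.4
sq side z=0.0402 n=511 c=(369.8,266.3) size=(70.2,69.6) ang=-74.9 | circ c=(368.3,266.9) d=88.3
```

```bash
cat >> h.py <<'E'
from scipy.spatial.transform import Rotation as Ro
def pose():
    s=r.read_state(); q=s["tool_rot"]; return s,Ro.from_quat([q[1],q[2],q[3],q[0]]).as_matrix()
def go(x,y,z,yaw=None):
    """mm, deg: yaw = direction of the jaw axis (mod 180). Prints turn about tool x (do first), then shifts after the turn"""
    s,R=pose(); p=s["ee_pos"]*1000; cur=np.degrees(np.arctan2(R[1,1],R[0,1]))
    d=0 if yaw is None else (yaw-cur+90)%180-90
    R2=Ro.from_euler('z',d,degrees=True).as_matrix()@R
    print("t %.1f pos %s yaw %.1f w %.1f q6 %.2f q1 %.2f Fz %.1f"%(s["t"],p.round(1),cur,s["gripper_width"]*1000,s["qpos"][5],s["qpos"][0],s["wrist_force"][2]))
    print("-> ax %.1f then shift"%(-d),(R2.T@(np.array([x,y,z])-p)).round(1))
E
python3 - <<'E'
from h import *
f=dict(np.load("top0.npz")); c=f["frame"].astype(int)
boxes=dict(slimtray=(130,140,172,192),longtray=(203,188,265,275),sqtray=(300,195,362,258),wide=(378,142,423,187),small=(255,130,287,161))
for k,(u0,v0,u1,v1) in boxes.items():
    m=np.zeros(c.shape[:2],np.uint8); m[v0:v1,u0:u1]=(c[...,1]-c[...,0]<22)[v0:v1,u0:u1]
    cs,_=cv2.findContours(m,cv2.RETR_EXTERNAL,cv2.CHAIN_APPROX_NONE); q=zplane(f,max(cs,key=cv2.contourArea).reshape(-1,2),.010)[:,:2]
    cc,rr=cv2.minEnclosingCircle((q*1000).astype(np.float32)); print(k,rect(q),"circ",np.round(cc,1),round(2*rr,1))
a=f["frame"][125:310,120:440,::-1]; cv2.imwrite("pics/crop0.png",cv2.resize(a,None,fx=2.5,fy=2.5,interpolation=cv2.INTER_CUBIC))
print(pose()[1].round(3)); go(385,-279,200,87)
E
```

```text
slimtray c=(612.8,268.3) size=(86.9,60.0) ang=-7.0 circ [613.  267.8] 102.9
longtray c=(470.6,89.4) size=(146.7,80.3) ang=10.0 circ [471.3  90.7] 163.2
sqtray c=(479.8,-115.5) size=(91.6,89.1) ang=-18.2 circ [ 480.2 -115.8] 124.1
wide c=(613.8,-269.0) size=(77.1,73.1) ang=-15.0 circ [ 613.6 -269.3] 78.1
small c=(657.7,10.7) size=(56.6,50.3) ang=-0.5 circ [657.7   9.6] 58.3
[[-0.     0.225 -0.974]
 [ 0.001 -0.974 -0.225]
 [-1.    -0.001 -0.   ]]
t 0.1 pos [ 129.2 -560.1  230.8] yaw -77.0 w 85.3 q6 -0.13 q1 -1.48 Fz -0.7
-> ax 16.0 then shift [  31.1 -294.  -240.7]
```

View pics/crop0.png

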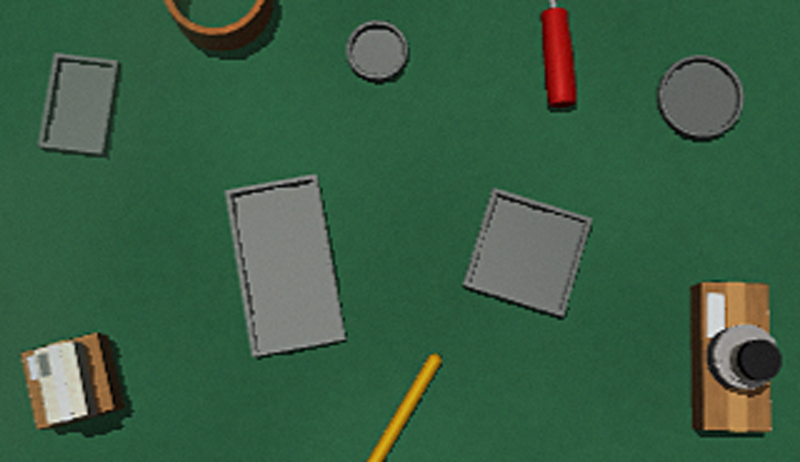

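The crop confirms the layout: slim carton on the square one, jar and tin on the long one, all trays empty. The sizes match, so I start with the jar.

Request:
arm_command(deltas=[0,0,0,5.33,0,0,1,0,0,0,5.33,0,0,1,0,0,0,5.34,0,0,1,0,-25,-20.4,0,0,0,1,0,-25,-20.4,0,0,0,1,0,-25,-20.4,0,0,0,1,0,-25,-20.4,0,0,0,1,0,-25,-20.4,0,0,0,1])

```text
t: 0.77
ee_pos: [0.2383, -0.4394, 0.231]
tool_rot: [0.019, -0.707, 0.018, 0.707]
wrist_force: [0.5, 0.4, 0.6]
gripper_width: 0.0855
```

Request:
arm_command(deltas=[0,-25,-20.4,0,0,0,1,0,-25,-20.4,0,0,0,1,0,-25,-20.4,0,0,0,1,0,-25,-20.4,0,0,0,1,0,-25,-20.4,0,0,0,1,10,-25,-20.4,0,0,0,1,10,-19,-16.3,0,0,0,1,11,0,0,0,0,0,1])

```text
t: 1.43
ee_pos: [0.3873, -0.2764, 0.2]
tool_rot: [-0.018, 0.707, -0.017, -0.707]
wrist_force: [-1.0, -0.5, -0.6]
gripper_width: 0.0854
```

Run:
```python
from h import *
go(385.3,-279.3,80,87)
```

```text
t 1.4 pos [ 387.3 -276.4  200. ] yaw -92.8 w 85.4 q6 0.84 q1 -0.78 Fz -0.6
-> ax 0.2 then shift [120.    3.1   1.9]
```

Request:
arm_command(deltas=[20,1.5,1,0,0,0,1,25,0,0,0,0,0,1,25,0,0,0,0,0,1,15,0,0,0,0,0,1,0,0,0,0,0,0,1])

```text
t: 1.85
ee_pos: [0.3826, -0.2797, 0.112]
tool_rot: [0.02, -0.706, 0.017, 0.708]
wrist_force: [0.2, 0.1, -0.1]
gripper_width: 0.0854
```

Run:
```python
from h import *
f=grab("top"); print(top(f,(385,225,445,310),.095,.115)); go(385.3,-279.3,80,87)
f=grab("side"); cv2.imwrite("pics/s1.png",f["frame"][...,::-1])
```

```text
none
t 1.9 pos [ 383.2 -280.3  114.1] yaw -93.0 w 85.6 q6 0.83 q1 -0.79 Fz 1.2
-> ax -0.0 then shift [34.1 -1.  -2.1]
```

Request:
arm_command(deltas=[17,-0.5,-1,0,0,0,1,17,0,-0.5,0,0,0,1,0,0,0,0,0,0,1,0,0,0,0,0,0,-1,0,0,0,0,0,0,-1,0,0,0,0,0,0,-1,0,0,0,0,0,0,-1,0,0,0,0,0,0,-1])

```text
t: 2.62
ee_pos: [0.3858, -0.2806, 0.0822]
tool_rot: [-0.018, 0.707, -0.019, -0.707]
wrist_force: [-2.4, 2.4, 17.7]
gripper_width: 0.0275
```

Request:
arm_command(deltas=[0,0,0,0,0,0,-1,0,0,0,0,0,0,-1])

```text
t: 2.78
ee_pos: [0.3858, -0.2806, 0.0823]
tool_rot: [-0.018, 0.707, -0.019, -0.707]
wrist_force: [-2.1, 1.8, 9.9]
gripper_width: 0.0272
```

Request:
arm_command(deltas=[-5,0,0,0,0,0,-1,-15,0,0,0,0,0,-1,-25,0,0,0,0,0,-1,-25,0,0,0,0,0,-1,0,0,0,0,0,0,-1])

```text
t: 3.2
ee_pos: [0.3867, -0.2815, 0.1562]
tool_rot: [-0.017, 0.708, -0.02, -0.705]
wrist_force: [1.2, -0.3, 1.5]
gripper_width: 0.0272
```

Run:
```python
from h import *
f=grab("top"); go(657.7,10.3,150)
g=grab("side"); a=f["frame"][200:350,340:500]; b=g["frame"][150:400,200:480]
a=cv2.resize(a,None,fx=2.5,fy=2.5); b=cv2.resize(b,None,fx=1.4,fy=1.4)
h=min(len(a),len(b)); cv2.imwrite("pics/s2.png",np.hstack([a[:h],b[:h]])[...,::-1])
```

```text
t 3.2 pos [ 386.3 -281.1  153.9] yaw -93.0 w 27.0 q6 0.83 q1 -0.79 Fz -1.5
-> ax 0.0 then shift [   3.9 -305.2 -255.7]
```

View pics/s2.png

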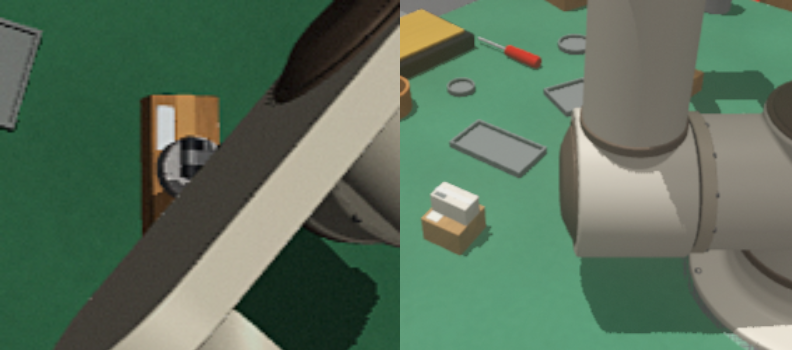

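The side view shows the slim and square stack untouched. The top view shows the gripper over the long carton with something dark between the fingers and the tin left in place. The grip width of 27 mm fits the jar.

Request:
arm_command(deltas=[0,-10,-8,0,0,0,-1,0,-22,-18,0,0,0,-1,0,-25,-21,0,0,0,-1,0,-25,-21,0,0,0,-1,0,-25,-21,0,0,0,-1,0,-25,-21,0,0,0,-1,0,-25,-21,0,0,0,-1,0,-25,-21,0,0,0,-1])

```text
t: 3.97
ee_pos: [0.5473, -0.1049, 0.1502]
tool_rot: [0.019, -0.706, 0.018, 0.707]
wrist_force: [0.2, -1.2, -0.2]
gripper_width: 0.027
```

Request:
arm_command(deltas=[0,-25,-21,0,0,0,-1,0,-25,-21,0,0,0,-1,0,-25,-21,0,0,0,-1,0,-25,-21,0,0,0,-1,0,-18,-15,0,0,0,-1,0,-5,-4.7,0,0,0,-1,0,0,0,0,0,0,-1,0,0,0,0,0,0,-1])

```text
t: 4.63
ee_pos: [0.6562, 0.0106, 0.1503]
tool_rot: [0.018, -0.706, 0.018, 0.708]
wrist_force: [0.0, -0.2, 0.5]
gripper_width: 0.0273
```

Run:
```python
from h import *
f=grab("top"); go(657.7,10.3,30); g=grab("side")
print("long",top(f,(385,225,445,310),.03,.048)); print("tin",top(f,(385,225,445,310),.06,.08))
a=f["frame"][100:330,200:460]; b=g["frame"][100:330,150:410]
cv2.imwrite("pics/s3.png",cv2.resize(np.hstack([a,b]),None,fx=1.5,fy=1.5)[...,::-1])
```

```text
t 4.7 pos [656.1  10.2 150.6] yaw -93.0 w 27.0 q6 1.52 q1 -0.10 Fz -0.5
-> ax 0.0 then shift [120.6  -0.2  -1.7]
long z=0.0391 n=1133 c=(390.6,-279.3) size=(120.2,56.6) ang=-3.0 | circ c=(390.6,-280.2) d=129.4
tin z=0.0693 n=548 c=(388.5,-278.5) size=(51.4,48.7) ang=89.5 | circ c=(389.3,-278.7) d=52.2
```

View pics/s3.png

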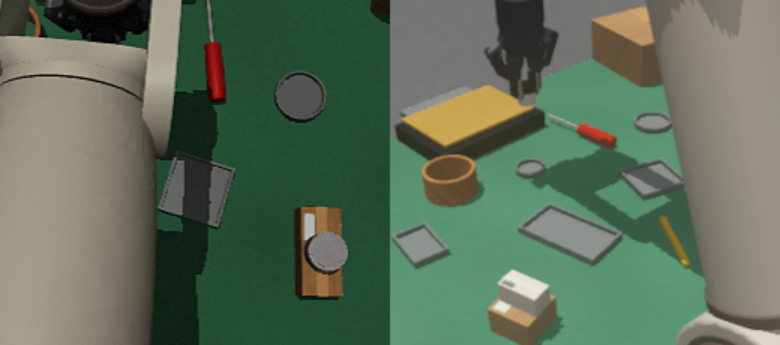

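The tin stands alone on the long carton, undisturbed. The white-bottomed jar hangs upright between the fingers above the small dish, so I lower it.

Request:
arm_command(deltas=[20,0,-1.5,0,0,0,-1,25,0,0,0,0,0,-1,25,0,0,0,0,0,-1,25,0,0,0,0,0,-1,18,0,0,0,0,0,-1,0,0,0,0,0,0,-1,0,0,0,0,0,0,-1])

```text
t: 5.32
ee_pos: [0.6577, 0.01, 0.0384]
tool_rot: [0.019, -0.706, 0.019, 0.707]
wrist_force: [1.1, 0.7, -0.0]
gripper_width: 0.0269
```

Run:
```python
from h import *
go(657.7,10.3,18); g=grab("side")
cv2.imwrite("pics/s4.png",cv2.resize(g["frame"][120:270,170:370],None,fx=4,fy=4,interpolation=cv2.INTER_CUBIC)[...,::-1])
```

```text
t 5.3 pos [657.7  10.   38.4] yaw -93.1 w 26.9 q6 1.52 q1 -0.10 Fz -0.0
-> ax 0.0 then shift [20.4 -0.3 -0. ]
```

View pics/s4.png

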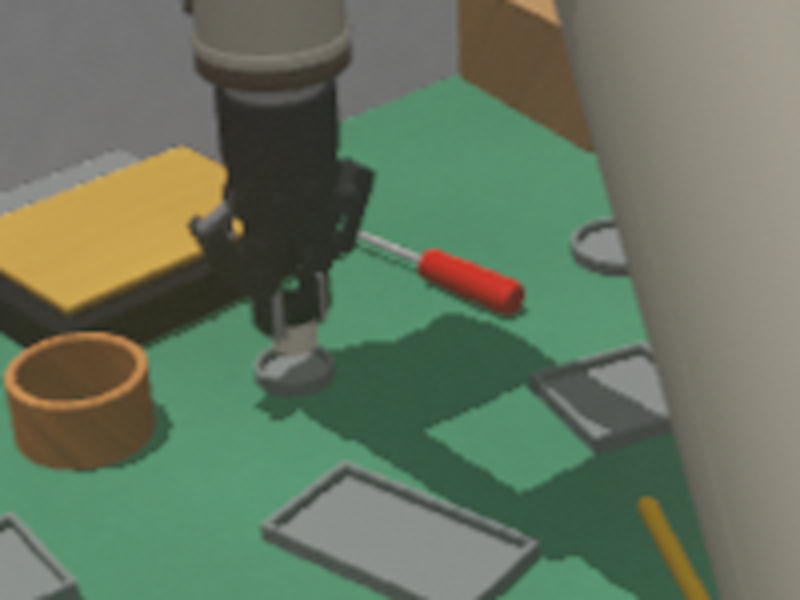

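The jar is centred above the small dish, its bottom roughly 20 mm above the floor. I'll lower the rest, release and lift.

Request:
arm_command(deltas=[10,0,0,0,0,0,-1,8,0,0,0,0,0,-1,3,0,0,0,0,0,-1,0,0,0,0,0,0,-1])

```text
t: 5.7
ee_pos: [0.6582, 0.0108, 0.0168]
tool_rot: [0.019, -0.707, 0.018, 0.707]
wrist_force: [-0.1, -0.1, -1.1]
gripper_width: 0.0272
```

Request:
arm_command(deltas=[0,0,0,0,0,0,0.2,0,0,0,0,0,0,0.2,0,0,0,0,0,0,0.2,0,0,0,0,0,0,0.2,0,0,0,0,0,0,0.2,-20,0,0,0,0,0,0.2,-30,0,0,0,0,0,0.2,-30,0,0,0,0,0,0.2])

```text
t: 6.37
ee_pos: [0.6578, 0.0109, 0.0976]
tool_rot: [0.019, -0.706, 0.018, 0.708]
wrist_force: [0.8, -0.4, -0.2]
gripper_width: 0.0512
```

Run:
```python
from h import *
go(389.3,-278.7,150,87)
```

```text
t 6.4 pos [657.8  10.9  97.6] yaw -93.0 w 51.2 q6 1.52 q1 -0.10 Fz -0.2
-> ax -0.0 then shift [-52.  303.2 253. ]
```

Request:
arm_command(deltas=[-20,10,8,0,0,0,1,-20,22,18,0,0,0,1,-12,25,21,0,0,0,1,0,25,21,0,0,0,1,0,25,21,0,0,0,1,0,25,21,0,0,0,1,0,25,21,0,0,0,1,0,25,21,0,0,0,1])

```text
t: 7.03
ee_pos: [0.4958, -0.1638, 0.1495]
tool_rot: [-0.018, 0.707, -0.018, -0.707]
wrist_force: [0.5, -0.8, 0.6]
gripper_width: 0.085
```

Request:
arm_command(deltas=[0,25,21,0,0,0,1,0,25,21,0,0,0,1,0,25,21,0,0,0,1,0,25,21,0,0,0,1,0,16,13,0,0,0,1,0,5.2,4,0,0,0,1,0,0,0,0,0,0,1,0,0,0,0,0,0,1])

```text
t: 7.7
ee_pos: [0.3901, -0.2785, 0.1494]
tool_rot: [-0.019, 0.707, -0.019, -0.707]
wrist_force: [0.7, -0.2, 0.3]
gripper_width: 0.0859
```

Run:
```python
from h import *
go(389.3,-278.7,48,87); f=grab("top"); print("jar",top(f,(240,115,300,175),.03,.048))
```

```text
t 7.7 pos [ 390.1 -278.5  149.4] yaw -93.0 w 85.9 q6 0.84 q1 -0.78 Fz 0.3
-> ax -0.0 then shift [101.4   0.2   0.8]
jar z=0.0382 n=175 c=(656.7,10.2) size=(30.9,27.6) ang=-0.5 | circ c=(656.7,10.2) d=32.7
```

The jar's top is at 38 mm (39 expected), 1 mm from the dish centre. Next the tin.

Request:
arm_command(deltas=[20,0,0.8,0,0,0,1,30,0,0,0,0,0,1,30,0,0,0,0,0,1,19.5,0,0,0,0,0,1,0,0,0,0,0,0,1,0,0,0,0,0,0,-1,0,0,0,0,0,0,-1,0,0,0,0,0,0,-1])

```text
t: 8.42
ee_pos: [0.3899, -0.279, 0.0514]
tool_rot: [-0.018, 0.707, -0.019, -0.706]
wrist_force: [-0.2, -0.3, -0.6]
gripper_width: 0.0515
```

Request:
arm_command(deltas=[0,0,0,0,0,0,-1,0,0,0,0,0,0,-1,0,0,0,0,0,0,-1])

```text
t: 8.67
ee_pos: [0.3899, -0.2791, 0.0518]
tool_rot: [-0.018, 0.708, -0.019, -0.706]
wrist_force: [-1.3, 3.6, 12.4]
gripper_width: 0.0464
```

Run:
```python
from h import *
go(613.7,-269.1,110)
```

```text
t 8.7 pos [ 389.9 -279.1   51.8] yaw -93.0 w 46.4 q6 0.84 q1 -0.78 Fz 12.4
-> ax 0.0 then shift [ -57.7  -21.6 -223.1]
```

Request:
arm_command(deltas=[-5,0,0,0,0,0,-1,-15,0,0,0,0,0,-1,-25,0,0,0,0,0,-1,-15,-2,-10,0,0,0,-1,0,-2,-22,0,0,0,-1,0,-2.5,-28,0,0,0,-1,0,-3,-30,0,0,0,-1,0,-3,-30,0,0,0,-1])

```text
t: 9.33
ee_pos: [0.511, -0.2725, 0.1111]
tool_rot: [-0.018, 0.707, -0.019, -0.706]
wrist_force: [-0.4, -0.6, -0.6]
gripper_width: 0.0467
```

Request:
arm_command(deltas=[0,-3,-30,0,0,0,-1,0,-3,-30,0,0,0,-1,0,-2,-25,0,0,0,-1,0,-1,-14,0,0,0,-1,0,0,-4,0,0,0,-1,0,0,0,0,0,0,-1,0,0,0,0,0,0,-1])

```text
t: 9.92
ee_pos: [0.6123, -0.2689, 0.1102]
tool_rot: [0.019, -0.707, 0.019, 0.707]
wrist_force: [-0.6, 0.1, -0.1]
gripper_width: 0.047
```

Run:
```python
from h import *
go(613.7,-269.1,16.5); f=grab("top"); print("long",top(f,(385,225,445,310),.03,.048)); g=grab("side")
a=f["frame"][100:330,340:500]; b=g["frame"][100:330,250:480]
cv2.imwrite("pics/s5.png",cv2.resize(np.hstack([a,b]),None,fx=2,fy=2)[...,::-1])
```

```text
t 9.9 pos [ 612.3 -268.9  110.2] yaw -93.0 w 47.0 q6 1.09 q1 -0.53 Fz -0.1
-> ax 0.0 then shift [93.7  0.1 -1.5]
long none
```

View pics/s5.png

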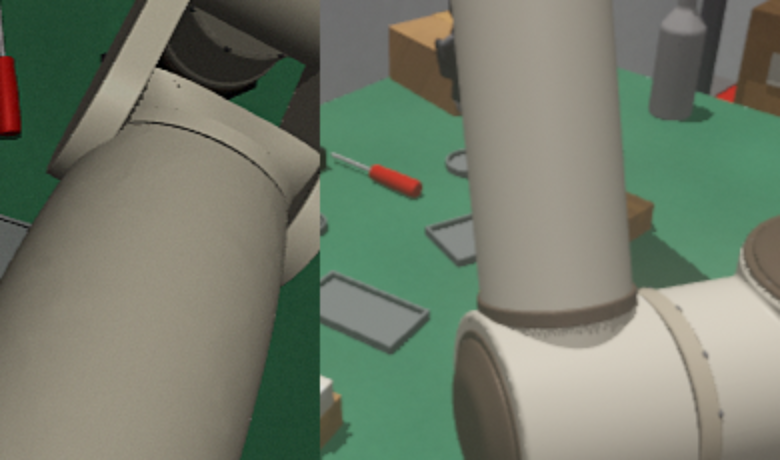

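The arm hides the tin and the long carton in both views. The width of 47 mm shows the tin is held, so I lower it on the numbers.

Request:
arm_command(deltas=[20,0,-1.4,0,0,0,-1,28,0,0,0,0,0,-1,25,0,0,0,0,0,-1,12,0,0,0,0,0,-1,5,0,0,0,0,0,-1,2.5,0,0,0,0,0,-1,0,0,0,0,0,0,-1,0,0,0,0,0,0,-1])

```text
t: 10.68
ee_pos: [0.6148, -0.2693, 0.0188]
tool_rot: [-0.018, 0.707, -0.019, -0.706]
wrist_force: [0.7, -0.1, -1.2]
gripper_width: 0.0469
```

Request:
arm_command(deltas=[0,0,0,0,0,0,0.6,0,0,0,0,0,0,0.6,0,0,0,0,0,0,0.7,0,0,0,0,0,0,0.7,-20,0,0,0,0,0,0.7,-30,0,0,0,0,0,0.7,-30,0,0,0,0,0,0.7,-20,0,0,0,0,0,0.7])

```text
t: 11.35
ee_pos: [0.6147, -0.2692, 0.1204]
tool_rot: [-0.018, 0.708, -0.019, -0.706]
wrist_force: [1.0, -0.5, 0.6]
gripper_width: 0.0726
```

Run:
```python
from h import *
go(390.6,-279.5,100,87)
```

```text
t 11.3 pos [ 614.7 -269.2  120.4] yaw -93.0 w 72.6 q6 1.10 q1 -0.53 Fz 0.6
-> ax -0.0 then shift [ 19.9  22.  223.3]
```

Request:
arm_command(deltas=[0,1,10,0,0,0,1,0,2,22,0,0,0,1,0,3,30,0,0,0,1,0,3,30,0,0,0,1,0,3,30,0,0,0,1,0,3,30,0,0,0,1,0,3,30,0,0,0,1,0,3,26,0,0,0,1])

```text
t: 12.02
ee_pos: [0.4035, -0.2786, 0.117]
tool_rot: [0.019, -0.707, 0.018, 0.707]
wrist_force: [-0.2, -0.2, -0.6]
gripper_width: 0.0854
```

Request:
arm_command(deltas=[0,1,12,0,0,0,1,0,0,3,0,0,0,1,0,0,0,0,0,0,1,0,0,0,0,0,0,1])

```text
t: 12.35
ee_pos: [0.3911, -0.2794, 0.1174]
tool_rot: [-0.019, 0.707, -0.019, -0.707]
wrist_force: [0.4, -0.3, -0.0]
gripper_width: 0.0853
```

Run:
```python
from h import *
go(390.6,-279.5,20,87); f=grab("top"); print("tin",top(f,(370,130,430,195),.022,.05)); print("long",top(f,(385,225,445,310),.03,.048))
cv2.imwrite("pics/s6.png",cv2.resize(f["frame"][100:330,240:500],None,fx=2.5,fy=2.5)[...,::-1])
```

```text
t 12.3 pos [ 391.1 -279.4  117.4] yaw -93.0 w 85.3 q6 0.84 q1 -0.78 Fz -0.0
-> ax -0.0 then shift [97.4  0.1  0.6]
tin z=0.0333 n=466 c=(613.0,-268.2) size=(51.4,49.5) ang=-47.5 | circ c=(613.1,-268.0) d=53.5
long z=0.0391 n=382 c=(434.2,-280.9) size=(56.6,30.7) ang=89.5 | circ c=(433.1,-280.9) d=63.4
```

View pics/s6.png

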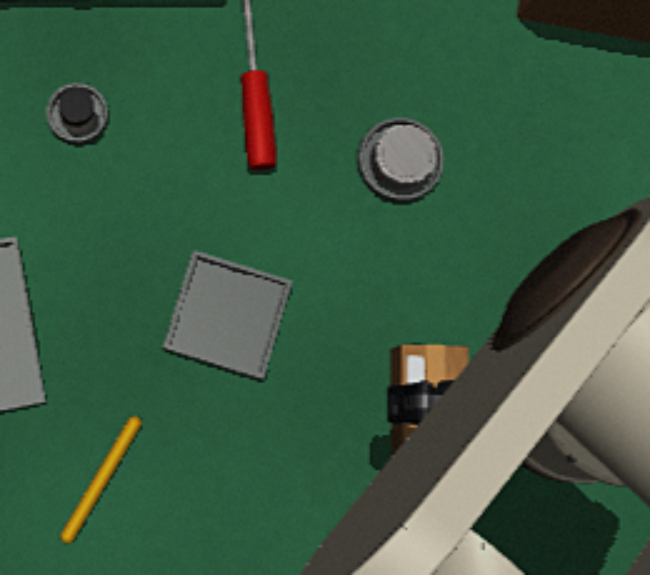

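The tin sits inside the wide dish (top at 33 mm, 34 expected) and the jar is in the small dish. The long carton has not moved. Grasp it next.

Request:
arm_command(deltas=[20,0,0.5,0,0,0,1,30,0,0,0,0,0,1,30,0,0,0,0,0,1,22,0,0,0,0,0,1,0,0,0,0,0,0,1,0,0,0,0,0,0,-1,0,0,0,0,0,0,-1,0,0,0,0,0,0,-1])

```text
t: 13.07
ee_pos: [0.3909, -0.2799, 0.0171]
tool_rot: [-0.018, 0.708, -0.019, -0.706]
wrist_force: [-1.8, 3.4, 8.5]
gripper_width: 0.0537
```

Request:
arm_command(deltas=[0,0,0,0,0,0,-1,0,0,0,0,0,0,-1,0,0,0,0,0,0,-1])

```text
t: 13.32
ee_pos: [0.3909, -0.2799, 0.0171]
tool_rot: [-0.018, 0.708, -0.019, -0.706]
wrist_force: [1.6, 1.5, 6.6]
gripper_width: 0.0541
```

Request:
arm_command(deltas=[-5,0,0,0,0,0,-1,-15,0,0,0,0,0,-1,-20,0,0,-4.33,0,0,-1,-20,0,0,-4.33,0,0,-1,-10,0,0,-4.34,0,0,-1,0,0,0,0,0,0,-1])

```text
t: 13.82
ee_pos: [0.3908, -0.2801, 0.0885]
tool_rot: [0.064, 0.705, 0.062, -0.703]
wrist_force: [0.1, -1.0, -1.5]
gripper_width: 0.0536
```

Run:
```python
from h import *
go(470.3,89.5,85,100)
```

```text
t 13.8 pos [ 390.8 -280.1   88.5] yaw -79.8 w 53.6 q6 0.61 q1 -0.78 Fz -1.5
-> ax 0.2 then shift [   2.5 -350.2 -142.4]
```

Request:
arm_command(deltas=[0,-10,-4,0,0,0,-1,0,-20,-8,0,0,0,-1,0,-28,-11.5,0,0,0,-1,0,-28,-11.5,0,0,0,-1,0,-28,-11.5,0,0,0,-1,0,-28,-11.5,0,0,0,-1,0,-28,-11.5,0,0,0,-1,0,-28,-11.5,0,0,0,-1])

```text
t: 14.48
ee_pos: [0.4347, -0.068, 0.0847]
tool_rot: [-0.06, -0.704, -0.061, 0.705]
wrist_force: [0.4, 0.4, -1.4]
gripper_width: 0.054
```

Request:
arm_command(deltas=[0,-28,-11.5,0,0,0,-1,0,-28,-11.5,0,0,0,-1,0,-28,-11.5,0,0,0,-1,0,-28,-11,0,0,0,-1,0,-25,-10,0,0,0,-1,0,-12,-5,0,0,0,-1,0,-3,-1.5,0,0,0,-1,0,0,0,0,0,0,-1])

```text
t: 15.15
ee_pos: [0.4693, 0.0913, 0.0846]
tool_rot: [-0.061, -0.704, -0.062, 0.705]
wrist_force: [-0.4, -0.2, -2.1]
gripper_width: 0.0539
```

Request:
arm_command(deltas=[0,0,0,0,0,0,-1])

```text
t: 15.23
ee_pos: [0.4694, 0.0901, 0.0848]
tool_rot: [-0.061, -0.704, -0.061, 0.705]
wrist_force: [-0.1, -1.4, -1.7]
gripper_width: 0.0538
```

Run:
```python
from h import *
go(470.3,89.5,22,100); g=grab("side")
cv2.imwrite("pics/s7.png",cv2.resize(g["frame"][170:320,180:380],None,fx=3.5,fy=3.5)[...,::-1])
```

```text
t 15.2 pos [469.4  90.1  84.8] yaw -80.1 w 53.8 q6 1.43 q1 0.03 Fz -1.7
-> ax -0.1 then shift [62.8  0.7 -0.9]
```

View pics/s7.png

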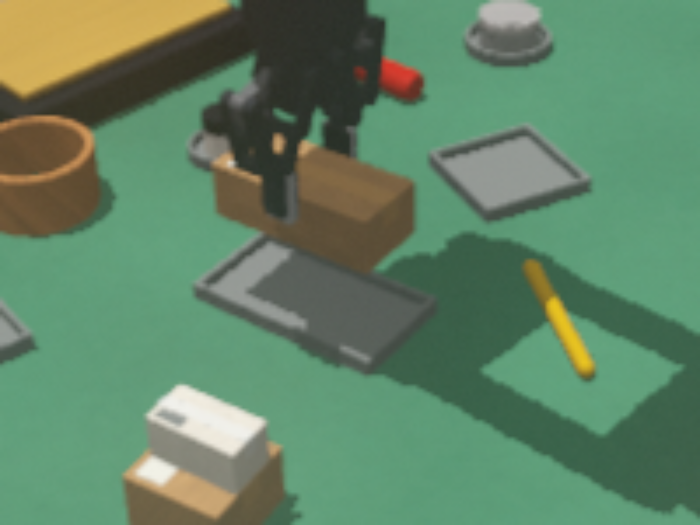

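The long carton hangs level above its tray, aligned with it, and the tin is in its dish. I lower and release.

Request:
arm_command(deltas=[15,0.5,-0.8,0,0,0,-1,22,0,0,0,0,0,-1,15,0,0,0,0,0,-1,7,0,0,0,0,0,-1,3.5,0,0,0,0,0,-1,0,0,0,0,0,0,-1,0,0,0,0,0,0,-1])

```text
t: 15.87
ee_pos: [0.4712, 0.0897, 0.0236]
tool_rot: [0.061, 0.705, 0.061, -0.704]
wrist_force: [-0.9, -0.8, -1.3]
gripper_width: 0.0544
```

Request:
arm_command(deltas=[0,0,0,0,0,0,1,0,0,0,0,0,0,1,0,0,0,0,0,0,1,0,0,0,0,0,0,1,-20,0,0,0,0,0,1,-30,0,0,0,0,0,1,-30,0,0,0,0,0,1,-30,0,0,0,0,0,1])

```text
t: 16.53
ee_pos: [0.4705, 0.09, 0.1343]
tool_rot: [-0.062, -0.704, -0.062, 0.704]
wrist_force: [0.7, -0.0, -0.3]
gripper_width: 0.0858
```

Run:
```python
from h import *
go(374.1,257.9,150,103.8)
```

```text
t 16.5 pos [470.5  90.  134.3] yaw -80.0 w 85.8 q6 1.42 q1 0.03 Fz -0.3
-> ax -3.8 then shift [ -15.7 -186.1   53.6]
```

Request:
arm_command(deltas=[-16,0,0,-3.8,0,0,1,0,-15,4.3,0,0,0,1,0,-27,7.8,0,0,0,1,0,-30,8.6,0,0,0,1,0,-30,8.6,0,0,0,1,0,-30,8.6,0,0,0,1,0,-30,8.6,0,0,0,1,0,-18,5.3,0,0,0,1])

```text
t: 17.2
ee_pos: [0.3761, 0.2544, 0.1492]
tool_rot: [0.085, 0.702, 0.086, -0.702]
wrist_force: [0.6, 0.5, 0.6]
gripper_width: 0.0854
```

Request:
arm_command(deltas=[0,-6,1.8,0,0,0,1,0,0,0,0,0,0,1,0,0,0,0,0,0,1])

```text
t: 17.45
ee_pos: [0.3747, 0.2575, 0.1489]
tool_rot: [0.085, 0.702, 0.085, -0.702]
wrist_force: [-0.0, 0.6, 0.7]
gripper_width: 0.0851
```

Run:
```python
from h import *
go(374.1,257.9,50,103.8); f=grab("top"); print("long",top(f,(195,180,270,280),.034,.055))
g=grab("side")
cv2.imwrite("pics/s8.png",cv2.resize(g["frame"][170:340,150:390],None,fx=3,fy=3)[...,::-1])
```

```text
t 17.4 pos [374.7 257.5 148.9] yaw -76.2 w 85.1 q6 1.76 q1 0.43 Fz 0.7
-> ax 0.0 then shift [98.9 -0.6  0.5]
long z=0.0432 n=1566 c=(470.7,89.0) size=(120.2,55.3) ang=10.8 | circ c=(470.7,89.3) d=128.8
```

View pics/s8.png

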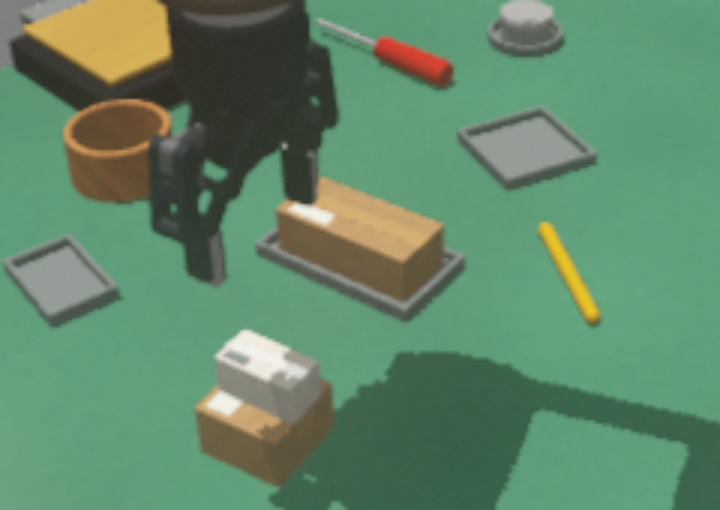

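The long carton lies flat in its tray (top at 43 mm, 44 expected). The slim stack is untouched under the open gripper. Take the slim carton.

Request:
arm_command(deltas=[20,-0.4,0.5,0,0,0,1,30,0,0,0,0,0,1,30,0,0,0,0,0,1,19,0,0,0,0,0,1,0,0,0,0,0,0,1,0,0,0,0,0,0,-1,0,0,0,0,0,0,-1,0,0,0,0,0,0,-1])

```text
t: 18.22
ee_pos: [0.3748, 0.2582, 0.0514]
tool_rot: [0.084, 0.703, 0.085, -0.701]
wrist_force: [-0.5, 0.3, -0.1]
gripper_width: 0.0517
```

Request:
arm_command(deltas=[0,0,0,0,0,0,-1,0,0,0,0,0,0,-1,0,0,0,0,0,0,-1,0,0,0,0,0,0,-1,0,0,0,0,0,0,-1])

```text
t: 18.63
ee_pos: [0.3745, 0.2583, 0.0512]
tool_rot: [0.085, 0.703, 0.085, -0.701]
wrist_force: [-1.5, -2.2, 11.6]
gripper_width: 0.0304
```

Request:
arm_command(deltas=[-5,0,0,0,0,0,-1,-15,0,0,0,0,0,-1,-20,0,0,7,0,0,-1,-20,0,0,7,0,0,-1,0,0,0,7,0,0,-1,0,0,0,0,0,0,-1])

```text
t: 19.13
ee_pos: [0.3744, 0.2584, 0.1114]
tool_rot: [-0.047, 0.706, -0.046, -0.705]
wrist_force: [-0.1, 0.0, -0.7]
gripper_width: 0.0304
```

Run:
```python
from h import *
go(612.7,268.2,110,82.7)
```

```text
t 19.1 pos [374.4 258.4 111.4] yaw -97.6 w 30.4 q6 2.14 q1 0.43 Fz -0.7
-> ax -0.3 then shift [   2.   -40.  -235.1]
```

Request:
arm_command(deltas=[0,-2,-10,0,0,0,-1,0,-4,-22,0,0,0,-1,0,-5,-30,0,0,0,-1,0,-5,-30,0,0,0,-1,0,-5,-30,0,0,0,-1,0,-5,-30,0,0,0,-1,0,-5,-30,0,0,0,-1,0,-5,-30,0,0,0,-1])

```text
t: 19.8
ee_pos: [0.5904, 0.2668, 0.1086]
tool_rot: [0.043, -0.705, 0.043, 0.706]
wrist_force: [-0.9, 0.8, -0.5]
gripper_width: 0.0308
```

Request:
arm_command(deltas=[0,-3,-17,0,0,0,-1,0,-1,-6,0,0,0,-1,0,0,0,0,0,0,-1,0,0,0,0,0,0,-1])

```text
t: 20.13
ee_pos: [0.6114, 0.2681, 0.109]
tool_rot: [0.044, -0.705, 0.044, 0.706]
wrist_force: [0.1, 0.6, -0.4]
gripper_width: 0.031
```

Run:
```python
from h import *
go(612.7,268.2,16.5,82.7); f=grab("top"); g=grab("side"); print("sq",top(f,(110,240,190,310),.034,.048))
cv2.imwrite("pics/s9.png",cv2.resize(g["frame"][170:340,110:350],None,fx=3,fy=3)[...,::-1])
```

```text
t 20.1 pos [611.4 268.1 109. ] yaw -97.1 w 31.0 q6 1.99 q1 0.30 Fz -0.4
-> ax 0.2 then shift [92.5 -0.3 -1.4]
sq z=0.0390 n=203 c=(382.3,236.6) size=(63.4,13.3) ang=13.3 | circ c=(382.3,236.5) d=63.4
```

View pics/s9.png

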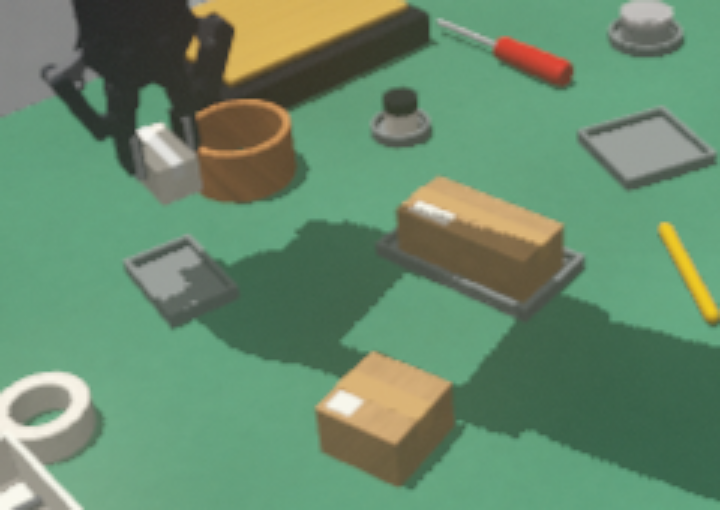

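The slim carton is held level and aligned with its tray, clear of the bowl. The square carton stands undisturbed. I lower and release it.

Request:
arm_command(deltas=[20,0,-1.3,0,0,0,-1,28,0,0,0,0,0,-1,25,0,0,0,0,0,-1,12,0,0,0,0,0,-1,5,0,0,0,0,0,-1,2.3,0,0,0,0,0,-1,0,0,0,0,0,0,-1,0,0,0,0,0,0,-1])

```text
t: 20.9
ee_pos: [0.6139, 0.2684, 0.0191]
tool_rot: [-0.045, 0.706, -0.044, -0.705]
wrist_force: [0.0, -0.6, -1.1]
gripper_width: 0.0307
```

Request:
arm_command(deltas=[0,0,0,0,0,0,0.3,0,0,0,0,0,0,0.3,0,0,0,0,0,0,0.3,0,0,0,0,0,0,0.3,-20,0,0,0,0,0,0.3,-30,0,0,0,0,0,0.3,-30,0,0,0,0,0,0.3,-20,0,0,0,0,0,0.3])

```text
t: 21.57
ee_pos: [0.6138, 0.2683, 0.1206]
tool_rot: [-0.045, 0.706, -0.044, -0.705]
wrist_force: [0.3, 0.5, -0.5]
gripper_width: 0.0556
```

Run:
```python
from h import *
go(375.8,260.5,110,104.5); f=grab("top"); print("sq",top(f,(110,240,190,310),.032,.048))
g=grab("side"); print("sq side",top(g,(190,260,280,340),.036,.046))
```

```text
t 21.6 pos [613.8 268.3 120.6] yaw -97.2 w 55.6 q6 1.99 q1 0.30 Fz -0.5
-> ax -21.7 then shift [ 10.2 -52.  232.4]
sq z=0.0390 n=235 c=(382.2,237.2) size=(63.4,15.6) ang=12.8 | circ c=(382.3,237.6) d=64.0
sq side z=0.0405 n=821 c=(372.8,264.6) size=(67.7,67.5) ang=14.7 | circ c=(373.3,264.9) d=88.7
```

Request:
arm_command(deltas=[0,0,0,-7,0,0,1,0,0,0,-7,0,0,1,0,0,0,-7,0,0,1,0,-5,22,-0.7,0,0,1,0,-6.5,29,0,0,0,1,0,-6.5,29,0,0,0,1,0,-6.5,29,0,0,0,1,0,-6.5,29,0,0,0,1])

```text
t: 22.33
ee_pos: [0.4703, 0.2635, 0.1168]
tool_rot: [-0.089, -0.701, -0.089, 0.702]
wrist_force: [-0.4, -0.2, 0.2]
gripper_width: 0.0855
```

Run:
```python
from h import *
go(375.5,260.5,110,104.5); f=grab("top"); 
c=f["frame"].astype(int); print("slim",top(f,(125,130,180,200),.022,.05)); print("sq",top(f,(110,240,190,310),.034,.048))
```

```text
t 22.3 pos [470.3 263.5 116.8] yaw -75.5 w 85.5 q6 1.69 q1 0.37 Fz 0.2
-> ax -0.0 then shift [  6.9 -20.8  92.5]
slim z=0.0330 n=457 c=(612.5,266.4) size=(61.5,34.8) ang=-7.8 | circ c=(612.3,266.8) d=66.4
sq z=0.0389 n=327 c=(381.3,240.8) size=(63.5,21.9) ang=15.8 | circ c=(381.4,239.8) d=64.3
```

The slim carton sits in its tray (top at 33 mm, angle −7.8°). Square carton centre confirmed at (375.6, 261).

Request:
arm_command(deltas=[0,-6.5,29,0,0,0,1,0,-6.5,29,0,0,0,1,0,-5.5,24,0,0,0,1,0,-2.5,10.5,0,0,0,1,0,0,0,0,0,0,1,0,0,0,0,0,0,1])

```text
t: 22.88
ee_pos: [0.3775, 0.2612, 0.1177]
tool_rot: [0.089, 0.702, 0.089, -0.701]
wrist_force: [0.7, -0.6, 0.4]
gripper_width: 0.0854
```

Run:
```python
from h import *
go(375.6,261,15,104.9)
```

```text
t 22.9 pos [377.5 261.2 117.7] yaw -75.5 w 85.4 q6 1.75 q1 0.44 Fz 0.4
-> ax -0.4 then shift [102.7  -0.3   1.9]
```

Request:
arm_command(deltas=[20,-0.3,1.8,0,0,0,1,30,0,0,0,0,0,1,30,0,0,0,0,0,1,22,0,0,0,0,0,1,0,0,0,0,0,0,1,0,0,0,0,0,0,-1,0,0,0,0,0,0,-1,0,0,0,0,0,0,-1])

```text
t: 23.55
ee_pos: [0.3766, 0.2613, 0.0173]
tool_rot: [0.089, 0.702, 0.089, -0.701]
wrist_force: [0.3, 0.5, -1.4]
gripper_width: 0.0627
```

Request:
arm_command(deltas=[0,0,0,0,0,0,-1,0,0,0,0,0,0,-1,-5,0,0,0,0,0,-1,-20,0,0,0,0,0,-1,-25,0,0,6.5,0,0,-1,-25,0,0,6.5,0,0,-1,-15,0,0,6.5,0,0,-1,0,0,0,6.5,0,0,-1])

```text
t: 24.22
ee_pos: [0.3767, 0.2616, 0.1097]
tool_rot: [-0.074, 0.705, -0.072, -0.702]
wrist_force: [-0.1, -0.0, -1.8]
gripper_width: 0.0629
```

Request:
arm_command(deltas=[0,0,0,6.6,0,0,-1,0,0,0,0,0,0,-1])

```text
t: 24.38
ee_pos: [0.3754, 0.261, 0.1065]
tool_rot: [-0.114, 0.698, -0.113, -0.698]
wrist_force: [0.2, 0.8, -2.6]
gripper_width: 0.0626
```

Run:
```python
from h import *
go(480.2,-115.7,105,71.9)
```

```text
t 24.4 pos [375.4 261.  106.5] yaw -108.5 w 62.6 q6 2.33 q1 0.44 Fz -2.6
-> ax -0.4 then shift [   1.4  325.5 -216.6]
```

Request:
arm_command(deltas=[0,10,-6.6,0,0,0,-1,0,18,-12,0,0,0,-1,0,24,-16,0,0,0,-1,0,24,-16,0,0,0,-1,0,24,-16,0,0,0,-1,0,24,-16,0,0,0,-1,0,24,-16,0,0,0,-1,0,24,-16,0,0,0,-1])

```text
t: 25.05
ee_pos: [0.4308, 0.0604, 0.106]
tool_rot: [-0.11, 0.699, -0.11, -0.698]
wrist_force: [1.4, -0.1, -2.2]
gripper_width: 0.0624
```

Request:
arm_command(deltas=[0,24,-16,0,0,0,-1,0,24,-16,0,0,0,-1,0,24,-16,0,0,0,-1,0,24,-16,0,0,0,-1,0,24,-16,0,0,0,-1,0,20,-13,0,0,0,-1,0,10,-6.6,0,0,0,-1,0,3.5,-2.4,0,0,0,-1])

```text
t: 25.72
ee_pos: [0.4802, -0.1173, 0.1056]
tool_rot: [0.111, -0.698, 0.111, 0.698]
wrist_force: [0.9, 0.2, -2.5]
gripper_width: 0.0628
```

Request:
arm_command(deltas=[0,0,0,0,0,0,-1,0,0,0,0,0,0,-1])

```text
t: 25.88
ee_pos: [0.4798, -0.115, 0.1055]
tool_rot: [0.111, -0.698, 0.111, 0.699]
wrist_force: [0.3, 1.0, -3.3]
gripper_width: 0.0627
```

Run:
```python
from h import *
go(480.2,-115.7,22,71.9); g=grab("side")
cv2.imwrite("pics/s10.png",cv2.resize(g["frame"][120:300,200:440],None,fx=3,fy=3)[...,::-1])
```

```text
t 25.9 pos [ 479.8 -115.   105.5] yaw -108.0 w 62.7 q6 1.49 q1 -0.39 Fz -3.3
-> ax 0.1 then shift [83.5  0.6 -0.7]
```

View pics/s10.png

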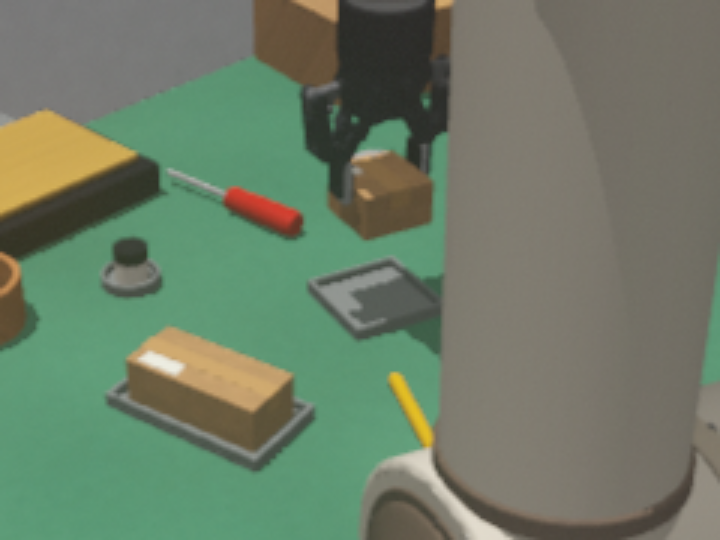

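The square carton is held level above its tray and aligned with it. I lower and release.

Request:
arm_command(deltas=[20,0.5,-0.6,0,0,0,-1,28,0,0,0,0,0,-1,20,0,0,0,0,0,-1,10,0,0,0,0,0,-1,5.5,0,0,0,0,0,-1,0,0,0,0,0,0,-1,0,0,0,0,0,0,-1])

```text
t: 26.52
ee_pos: [0.4809, -0.1161, 0.0228]
tool_rot: [-0.111, 0.699, -0.111, -0.698]
wrist_force: [-0.8, 0.6, -1.1]
gripper_width: 0.0627
```

Request:
arm_command(deltas=[0,0,0,0,0,0,1,0,0,0,0,0,0,1,0,0,0,0,0,0,1,0,0,0,0,0,0,1,-20,0,0,0,0,0,1,-30,0,0,0,0,0,1,-30,0,0,0,0,0,1,-30,0,0,0,0,0,1])

```text
t: 27.18
ee_pos: [0.4802, -0.1164, 0.1334]
tool_rot: [0.111, -0.698, 0.111, 0.698]
wrist_force: [0.2, -1.5, 0.2]
gripper_width: 0.0854
```

Run:
```python
from h import *
go(350,-400,180)
```

```text
t 27.2 pos [ 480.2 -116.4  133.4] yaw -108.1 w 85.4 q6 1.49 q1 -0.39 Fz 0.2
-> ax 0.0 then shift [-46.6 310.   35.6]
```

Move aside for a clear final look.

Request:
arm_command(deltas=[-20,15,2,0,0,0,1,-20,28,3,0,0,0,1,-7,28,4,0,0,0,1,0,28,4,0,0,0,1,0,28,4,0,0,0,1,0,28,4,0,0,0,1,0,28,4,0,0,0,1,0,28,4,0,0,0,1])

```text
t: 27.85
ee_pos: [0.3865, -0.3092, 0.1793]
tool_rot: [-0.111, 0.698, -0.111, -0.698]
wrist_force: [-0.1, -0.4, 0.4]
gripper_width: 0.0856
```

Request:
arm_command(deltas=[0,28,3,0,0,0,1,0,28,3,0,0,0,1,0,25,2,0,0,0,1,0,12,0,0,0,0,1,0,0,0,0,0,0,1,0,0,0,0,0,0,1])

```text
t: 28.35
ee_pos: [0.3508, -0.3938, 0.1788]
tool_rot: [0.112, -0.698, 0.111, 0.698]
wrist_force: [-0.4, 0.4, 0.1]
gripper_width: 0.0852
```

Run:
```python
from h import *
f=grab("top"); s=r.read_state(); print(s["t"],s["ee_pos"].round(3),np.abs(s["dq"]).max())
for k,b,z0,z1 in[("slim",(125,130,180,200),.022,.05),("long",(195,180,270,280),.034,.055),("sq",(295,185,370,265),.034,.055),("tin",(370,130,430,195),.022,.05),("jar",(240,115,300,175),.03,.05)]: print(k,top(f,b,z0,z1))
cv2.imwrite("pics/fin.png",cv2.resize(f["frame"][110:310,120:440],None,fx=2.5,fy=2.5)[...,::-1])
```

```text
28.4 [ 0.351 -0.393  0.179] 0.015789600528062303
slim z=0.0330 n=455 c=(612.3,266.5) size=(62.0,34.6) ang=-7.3 | circ c=(612.3,266.8) d=66.4
long z=0.0432 n=1573 c=(470.9,89.1) size=(120.7,55.2) ang=10.7 | circ c=(470.7,89.3) d=128.8
sq z=0.0431 n=967 c=(480.3,-115.8) size=(65.3,64.1) ang=-18.4 | circ c=(480.5,-115.6) d=87.2
tin z=0.0332 n=464 c=(613.0,-268.3) size=(51.7,49.2) ang=-46.1 | circ c=(612.9,-268.2) d=53.6
jar z=0.0386 n=173 c=(656.6,10.2) size=(30.8,27.6) ang=-0.5 | circ c=(656.6,10.2) d=32.7
```

View pics/fin.png

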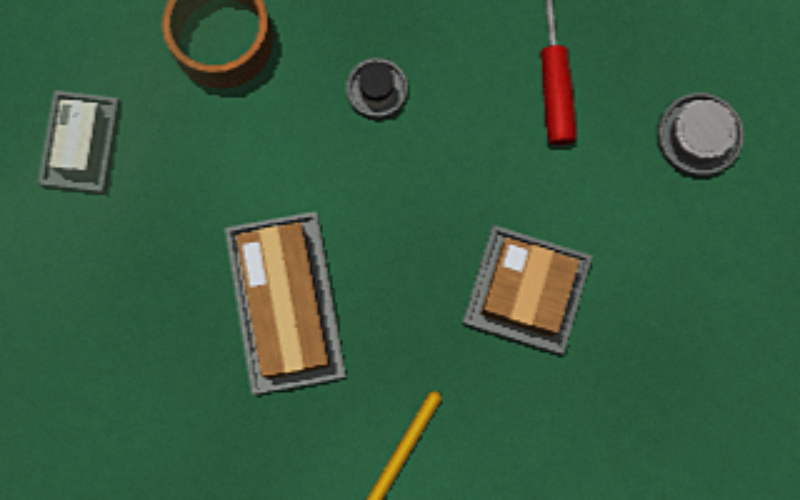

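All five packs are inside their trays and dishes, centred, with flat tops 0.4–1 mm below the expected heights. I hand in.

```bash
python3 -c "
from bench import r; print(r.hand_in())"
```

```text
the job is handed in; nothing more can be done
None
```

I took both stacks apart in the order jar, tin, long carton, slim carton, square carton. Each pack is in its matching tray or dish, and the job was handed in at about 28 s of the 134 s allowed.

**Position:** In the last top view every pack is within about 2 mm of its tray's centre. The three cartons are turned within 1° of their trays.

**Height:** All tops are level, 0.4–1.0 mm below the heights they should have sitting on the tray floors. That is within the 2 mm camera calibration, so nothing is on a rim or tilted.

**Force:** The highest wrist force shown at the end of a move was about 18 N, while closing on the jar. Peaks between readings were not seen.

**Checks that disagreed or were missing:**
- **Grip widths:** The gripper read 1–4 mm under the true pack sizes in every grasp (46–47 mm on the 50 mm tin, for example), and every grasp held.
- **Tin placing:** The arm hid the tin from both cameras while it was lowered, so I placed it by the numbers. I confirmed it in the next picture.
- **Side camera:** Its rough fits of the slim and square cartons came out 4–8 mm oversize and a few millimetres off, because the carton sides were included. I used the top camera's values instead.

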